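Start up the polishing bench

ROBOT

A 6-joint arm with a two-finger parallel gripper is mounted at the origin on the work surface. World frame = base frame: x ahead of the robot, y to its left, z up, the work surface at z = 0. Lengths are in m, angles in degrees, forces in N, time in s.
With the tool pointing down it reaches from about 0.25 to 0.725 m from the base axis. Payload 9.7 kg.
Tool frame: the origin (TCP) lies midway between the tips of the shut fingers; the grasp point (between the pads) lies 19 mm behind it (bot.hold_point_z is the distance from the TCP to the grasp point, in m); z points along the fingers, y is the line along which they close (so a half turn about z gives the same grasp; the last joint's range is limited). The gripper opens to 85 mm and grips with 20 to 120 N. Pads are 22 mm wide; open, the fingers measure 114 mm over their backs; the gripper's body (76 mm by 85 mm) begins 54 mm behind the grasp point. The pads swing forward as they close: fully open they stand 13 mm farther back than shut.
Start: joints at [68.984, 4.979, 10.078, 95.1, 0, 90], TCP at [0.197, 0.513, 0.231] pointing down, gripper open.
Joint ranges: [-179.16, 179.16], [-48.56, 103.87], [-65.8, 70.77], [-126.05, 130.52], [-82.76, 87.17], [-180, 180]. Speed limits (degrees/s): [127.2, 127.2, 147.25, 180, 180, 180].

INTERFACE

Orientations are given as [roll, pitch, yaw] about the fixed x, y, z axes, in that order (R = Rz(yaw) Ry(pitch) Rx(roll)).
In Python, from workcell import bot gives the robot as it stands.
- The arm moves only by the tool play_rows, never from a script. Its argument "steps" is a list that holds one entry, the list of rows, each a list of 4 numbers: the shift along the tool's x, y, z in m, then the turn about the tool's z in rad. In form: [[[tx, ty, tz, yaw], ...]]. A call has exactly 5 rows; each row shifts and turns the commanded pose from where the row before left it, along the tool's axes as they then stand; what a row does not reach is not made up. A row lasts 1/12 s, in which the tool goes at most 41.7 mm and 7.16 degrees, less where a joint would pass 70% of its speed; a pose out of reach is approached as far as the arm can. A call is refused whole if a number of a shift passes 0.0417 or a number of a turn 0.125, either way. A call with a gripper value outside its range is refused whole. "gripper" is the finger opening in m, from 0 to 0.0854, set as the call begins (left out, the last holds). The fingers move at their own pace and stop on an object; "squeeze" is the grip in N (left out, the last holds). Time passes only in rows, so rows that do not move let the fingers close, or fill a call up. It gives the time, the measured TCP pose, the force, the opening and the grip force at its end, in the units of the state.
- bot.get_obs(): the state, without advancing time (a new reading comes with each control period).
- bot.camera(name): name is "scene" or "top" or "wrist"; returns a dict with "img" (384x512x3 uint8, blue, green, red), "vfov" (degrees; the focal length in pixels is half the picture's height over the tangent of half this angle, whatever the lens; pixels are square), "cx", "cy" (the principal point, pixels), "xyz" and "attitude" of the camera in the world. Camera axes: x right, y down, z forward; pixel columns grow to the right and rows downward; lengths in m; the calibration is good to about 2 mm. A picture is of the moment at which its call begins. There is no depth.
- bot.job_done(): hands the job in; it is judged then, once.
The state is a dict: "time": time; "q": joint angles; "qd": joint speeds; "joint_efforts": joint torques, N m; "ee_pos": TCP position; "tcp_rot": TCP orientation; "wrist_force": force on the tool from outside, world axes, zero at the start; "torque": the same for the moment, N m; "opening": finger opening in m; "grasp_force": force on a finger pad.
Only numpy, scipy, OpenCV 4.12 (cv2) and the standard library are available. Lean on these libraries where they do the work, as an engineer would, in place of code of your own. Each camera call takes 0.05 s, during which the arm holds its last target. There are 200 camera calls.

TASK

Start up the polishing bench by pressing its controls in the right order: first press the ribbed end of the dust extractor's wide rocker fully down, next press the square mains key fully down so that it stays in, and then push the small round start button all the way in and let it spring back. Do not press the mushroom-headed stop button. Nothing is to be picked up: the extractor's switch box stands loose and must stay where it is on the bench, and so must the things lying about.

Things in the scene. Friction and masses are not known exactly. Their poses are not given: they have to be found in the camera images.
- switch_box: Grey switch box of the dust extractor, 100 x 70 mm, 50 mm tall, about 0.9 kg, standing loose on four rubber feet. Origin at the centre of its underside; its x axis runs lengthwise towards the ribbed (on) end of the rocker, z up. It may stand in any of the four places and be turned up to 0.5 rad from the world axes.
- rocker (a joint): Angle of the rocker, a black paddle in an aluminium frame on the box, 66 mm long (along the box's x) and 40 mm wide, on a pivot 64 mm above the bench over the box's centre, across the box's y. About 0 = off (ribbed end up, paddle tilted 0.2 rad), 0.4 = on (ribbed end fully down). Friction keeps it where it is left; it takes about 2.5 N on the rib to tip it.
- rocker_bar (a point): Middle of the top of the raised steel rib across the rocker's on end, 10 mm wide, 40 mm long, 25 mm from the pivot: about 77 mm above the bench when off, 67 mm when on. Moves with the rocker.
- key (a joint): Travel of the mains key: about 0 = out, 0.009 m = fully in. It stays where it is pushed (about 3 N) and does not spring back.
- key_top (a point): Centre of the top of the square black mains key, 30 x 30 mm, standing 14 mm above its grey box (60 mm above the bench) when out, 5 mm when in. Its box is 76 x 76 x 46 mm, screwed down; it may stand in any of the four places and be turned. Moves with the key.
- start (a joint): Travel of the start button: 0 = out, 0.007 m = fully in. Sprung: 1.5 N to begin, 5 N fully in; springs back when let go.
- start_top (a point): Centre of the flat top of the small round black start button, 28 mm across, standing 12 mm above its grey box (58 mm above the bench) when out. Its box is 76 x 76 x 46 mm, screwed down; it may stand in any of the four places and be turned. Moves with the button.
- stop (a joint): Travel of the stop button: 0 = out, 0.007 m = fully in. Sprung like the start button.
- stop_top (a point): Top centre of the black mushroom-headed stop button, head 46 mm across on a thinner stem, top 28 mm above its grey box (74 mm above the bench). Its box is 76 x 76 x 46 mm, screwed down; it may stand in any of the four places and be turned. Not to be pressed.
- jar: Bystander, loose: glass jar with metal cap, 42 mm across, 55 mm tall. Origin at the centre of its underside. Leave alone.
- compound_bar: Bystander, loose: reddish-brown bar of polishing compound, 50 x 32 x 28 mm. Origin at the centre of its underside. Leave alone.
- brass_collar: Bystander, loose: brass collar, 42 mm across, 22 mm tall. Origin at the centre of its underside. Leave alone.
- brush: Bystander, loose: hand brush lying down. Leave alone.
- tin_cup: Bystander, loose: aluminium cup, 60 mm across the rim, 60 mm tall. Origin at the centre of its underside. Leave alone.
- wood_block: Bystander, loose: wooden block, 70 x 45 x 30 mm. Origin at the centre of its underside. Leave alone.
- hammer: Bystander, loose: hammer lying down. Leave alone.

How it is judged (in metres and radians):
On the way, in this order (a step that is already met when the one before it is completed fails the run):
1. the extractor's rocker is pressed over to on (value of joint rocker above 0.34 rad), for 0.1 s.
2. the mains key is pressed in and stays in (value of joint key above 0.007 m), for 0.1 s.
3. the start button is pushed all the way in (value of joint start above 0.0055 m), for 0.05 s.
At the end, for the whole second after the job is handed in: The rocker is on (over 0.34 rad), the mains key is in (over 7 mm), the start button has been pressed (over 5.5 mm) and is out again (under 2 mm), the stop button is out (under 2 mm), the switch box is within 20 mm of its starting place and at rest, and every bystander within 30 mm of its own (value of joint rocker above 0.34 rad and value of joint key above 0.007 m and value of joint each of start, stop below 0.002 m and distance of switch_box from where it was at the start of the episode below 0.02 m and linear speed of switch_box below 0.01 m/s and distance of each of jar, compound_bar, brass_collar, brush, tin_cup, wood_block, hammer from where it was at the start of the episode below 0.03 m); the robot touches nothing.
It fails at once if the stop button is pressed (2 mm or more) (value of joint stop above 0.002 m).
It fails at once if the mains key is pressed before the extractor is on (value of joint key above 0.004 m and not (value of joint rocker above 0.34 rad)).
It fails at once if the start button is pressed before the extractor is on and the mains key is in (value of joint start above 0.003 m and (not (value of joint rocker above 0.34 rad) or not (value of joint key above 0.007 m))).
It fails at once if the switch box is lifted or carried (10 mm up or 20 mm from its place) (height (world z) of switch_box above 0.01 m or distance of switch_box from where it was at the start of the episode above 0.02 m).
It fails at once if a bystander is picked up or shoved (30 mm) (distance of any of jar, compound_bar, brass_collar, brush, tin_cup, wood_block, hammer from where it was at the start of the episode above 0.03 m).
It also fails if it takes over 51 s, if anything falls off the work surface, if the arm or the gripper's body presses on something with over 40 N, if the wrist force passes 120 N, or if a joint passes its speed limit or range.

## Working session

There is one attempt and no reset: what is moved stays moved. The work goes in short steps, Python scripts to look and compute and a tool call to move; the robot and the scene stay as the last step left them, time stands still between calls to the robot, and variables do not carry over. Pictures are saved under pics/ and viewed, at most 10 in all, crops included, and the job is handed in when it is done.

Besides the shell and the picture viewer there is one more tool, called after "Request:" by a JSON object that holds its "fn" and its "kwargs". play_rows: Moves the arm, as the interface text tells. Its arguments: {"type":"object","properties":{"steps":{"type":"array","items":{"type":"array","items":{"type":"array","items":{"type":"number"}}}},"gripper":{"type":"number"},"squeeze":{"type":"number"}},"required":["steps"]}

```bash
mkdir -p pics
cat > h.py <<'E'
from workcell import bot
import numpy as np, cv2
from scipy.spatial.transform import Rotation as R
def snap(n,f):
    c=bot.camera(n); cv2.imwrite('pics/'+f,c['img']); print(n,{k:v for k,v in c.items() if k!='img'}); return c
def px2w(c,u,v,z):
    f=192/np.tan(np.radians(c['vfov'])/2)
    a=np.array(c['attitude']); M=a if a.shape==(3,3) else R.from_euler('xyz',a,degrees=True).as_matrix()
    d=M@np.array([(u-c['cx'])/f,(v-c['cy'])/f,1]); p=np.array(c['xyz'])
    return p+d*(z-p[2])/d[2]
E
python3 - <<'E'
from h import *
snap('top','top1.png');snap('scene','scene1.png');print(bot.get_obs())
i=cv2.imread('pics/top1.png');cv2.imwrite('pics/top1b.png',cv2.resize(i,(800,600),interpolation=cv2.INTER_CUBIC))
E
```

```text
top {'vfov': 47.16756130497755, 'cx': 253.45965270936625, 'cy': 191.20075914830707, 'xyz': array([0.35947661, 0.02799968, 1.08036987]), 'attitude': array([-167.98610947,   -0.27972429,  -88.16642395])}
scene {'vfov': 49.94630283681754, 'cx': 252.9692162525805, 'cy': 195.49473575591102, 'xyz': array([1.4514915 , 0.02991225, 0.68594438]), 'attitude': array([-125.27615906,   -1.4431232 ,   91.04285297])}
{'time': 0.1, 'q': array([ 6.89837513e+01,  5.00819089e+00,  1.00398851e+01,  9.50982244e+01,
       -1.10033359e-03,  8.99996828e+01]), 'qd': array([-0.05370483, -0.13057875,  0.14722112,  0.00061506,  0.0386562 ,
       -0.06814422]), 'joint_efforts': array([-3.14893232e-04, -5.21559584e+01,  4.65653872e+01,  1.60242029e-02,
       -5.55188944e-05,  2.74707148e-06]), 'ee_pos': array([0.19718494, 0.51323396, 0.23065961]), 'tcp_rot': array([-1.79933470e+02,  1.09996453e-03,  1.58984070e+02]), 'wrist_force': array([-0.4092549 ,  0.10149728, -0.87081211]), 'torque': array([-0.0492426 , -0.02078023, -0.00429488]), 'grasp_force': 0.0, 'opening': 0.08543470141870549}
```

View pics/top1b.png

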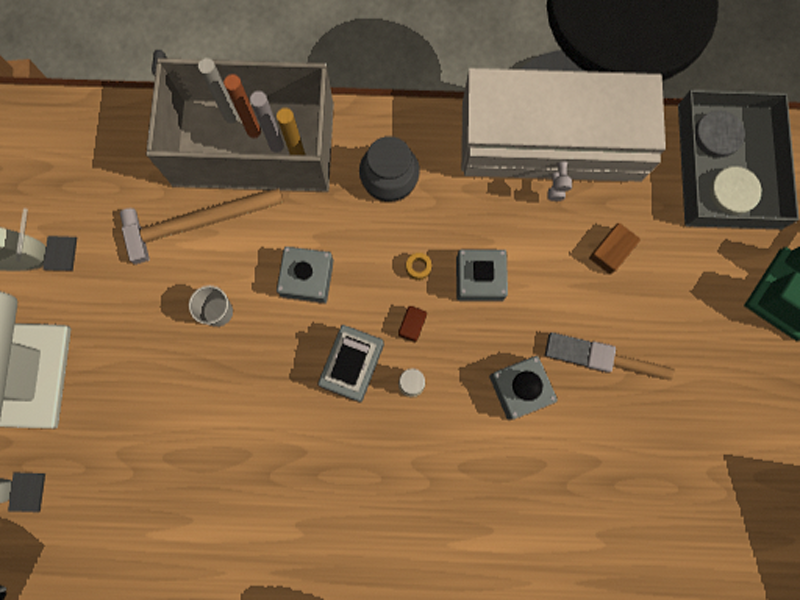

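View pics/scene1.png

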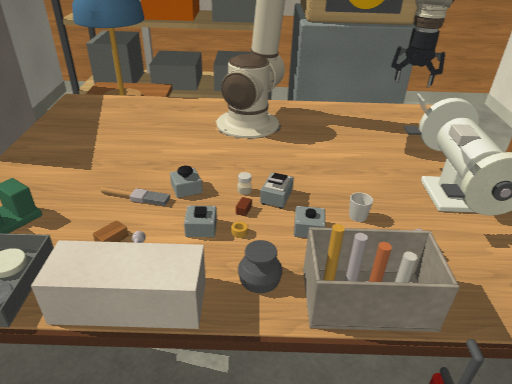

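The top view (scaled 1.5625x) shows the switch box at about (350,363), with its rib at the far end near (357,345). The start button is at (303,270), the key at (483,270) and the stop button at (527,386). I'll enlarge a crop to measure them.

Run:
```python
from h import *
i=cv2.imread('pics/top1.png')[150:275,170:370];cv2.imwrite('pics/crop1.png',cv2.resize(i,None,fx=4,fy=4,interpolation=cv2.INTER_CUBIC))
```

```text
(no output)
```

View pics/crop1.png

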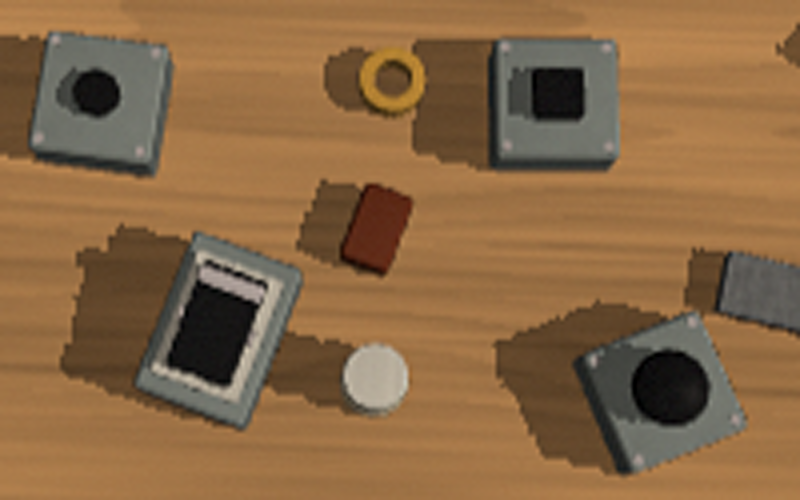

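In the crop, the rib centre is at (233,281), and the box top corners are (197,235), (301,272), (243,428) and (137,385). The start top is at (97,93), the key top at (559,93), the stop at (671,387), the jar cap at (376,378), and the compound bar at (377,228).

Run:
```python
from h import *
c=bot.camera('top')
P=lambda U,V,z: px2w(c,(U+.5)/4-.5+170,(V+.5)/4-.5+150,z)
for n,U,V,z in [('rib',233,281,.077),('c1',197,235,.05),('c2',301,272,.05),('c3',243,428,.05),('c4',137,385,.05),('start',97,93,.058),('key',559,93,.06),('stop',671,387,.074),('jar',376,378,.055),('bar',377,228,.028),
 ('k1',497,41,.046),('k2',617,41,.046),('k3',617,160,.046),('k4',494,160,.046),('s1',50,35,.046),('s2',171,48,.046),('s3',157,165,.046),('s4',33,150,.046)]:
    print(n,P(U,V,z).round(4))
o=bot.get_obs();M=R.from_euler('xyz',o['tcp_rot'],degrees=True).as_matrix();print(M.round(3))
for t in [(233,281,.077),(559,93,.06),(97,93,.058)]:
    print((M.T@(P(*t)-o['ee_pos'])).round(4))
```

```text
rib [0.5037 0.0866 0.077 ]
c1 [0.5344 0.1107 0.05  ]
c2 [0.5143 0.0482 0.05  ]
c3 [0.4218 0.0786 0.05  ]
c4 [0.4447 0.1414 0.05  ]
start [0.6173 0.1741 0.058 ]
key [ 0.6259 -0.1024  0.06  ]
stop [ 0.4514 -0.1655  0.074 ]
jar [0.4528 0.0023 0.055 ]
bar [0.546  0.0035 0.028 ]
k1 [ 0.6611 -0.0662  0.046 ]
k2 [ 0.6636 -0.1395  0.046 ]
k3 [ 0.5891 -0.1394  0.046 ]
k4 [ 0.5867 -0.0653  0.046 ]
s1 [0.6558 0.2067 0.046 ]
s2 [0.65   0.1325 0.046 ]
s3 [0.5769 0.1371 0.046 ]
s4 [0.5837 0.2122 0.046 ]
[[-0.933  0.359 -0.   ]
 [ 0.359  0.933 -0.001]
 [-0.    -0.001 -1.   ]]
[-0.4392 -0.2882  0.154 ]
[-0.621  -0.4208  0.1712]
[-0.5137 -0.1658  0.1729]
```

The rib agrees with the box centre and direction: predicted (0.5025, 0.0868), measured (0.5037, 0.0866). The key and start tops match their box centres too. The tool's x axis already lies along the box's x axis to within 2.4°, so no turn is needed. I'll close the gripper and move above the rib.

Request:
{"fn": "play_rows", "kwargs": {"steps": [[[-0.0293, -0.0192, 0.008, 0], [-0.0293, -0.0192, 0.008, 0], [-0.0293, -0.0192, 0.008, 0], [-0.0293, -0.0192, 0.008, 0], [-0.0293, -0.0192, 0.008, 0]]], "gripper": 0}}

```text
time: 0.57
ee_pos: [0.3, 0.3698, 0.1907]
tcp_rot: [-180.0, -0.0, 159.0]
wrist_force: [0.9, 0.7, -0.9]
opening: 0.026
grasp_force: 0.0
```

Request:
{"fn": "play_rows", "kwargs": {"steps": [[[-0.0293, -0.0192, 0.008, 0], [-0.0293, -0.0192, 0.008, 0], [-0.0293, -0.0192, 0.008, 0], [-0.0293, -0.0192, 0.008, 0], [-0.0293, -0.0192, 0.008, 0]]]}}

```text
time: 0.98
ee_pos: [0.4025, 0.2275, 0.1509]
tcp_rot: [180.0, 0.0, 159.0]
wrist_force: [0.1, 1.1, 0.7]
opening: -0.0
grasp_force: 0.0
```

Request:
{"fn": "play_rows", "kwargs": {"steps": [[[-0.0293, -0.0192, 0.008, 0], [-0.0293, -0.0192, 0.008, 0], [-0.0293, -0.0192, 0.008, 0], [-0.0293, -0.0192, 0.008, 0], [-0.0293, -0.0192, 0.008, 0]]]}}

```text
time: 1.4
ee_pos: [0.5048, 0.0852, 0.1108]
tcp_rot: [180.0, -0.0, 159.0]
wrist_force: [0.0, 0.4, -0.6]
opening: 0.0002
grasp_force: 0.0
```

```bash
cat > w.py <<'E'
import sys
from h import *
n=sys.argv[1]; t=np.array(eval(sys.argv[2]))
o=bot.get_obs();M=R.from_euler('xyz',o['tcp_rot'],degrees=True).as_matrix()
print(o['time'],o['ee_pos'].round(4),o['tcp_rot'].round(2),o['wrist_force'].round(1),o['opening'],'to go',(M.T@(t-o['ee_pos'])).round(4))
if n!='-':
    c=bot.camera('wrist'); i=c['img']; cv2.imwrite('pics/'+n,cv2.resize(i,(800,600)))
    print({k:v for k,v in c.items() if k!='img'})
E
python3 w.py w1.png '[.503,.0867,.077]'
```

```text
1.4 [0.5048 0.0852 0.1108] [180.    -0.   158.97] [ 0.   0.4 -0.6] 0.00018517886684617653 to go [0.0022 0.0007 0.0338]
{'vfov': 65.77959651794188, 'cx': 257.53274394604944, 'cy': 191.69087786758365, 'xyz': array([0.43908755, 0.11184796, 0.25267611]), 'attitude': array([1.63806844e+02, 7.65248799e-04, 6.90934394e+01])}
```

View pics/w1.png

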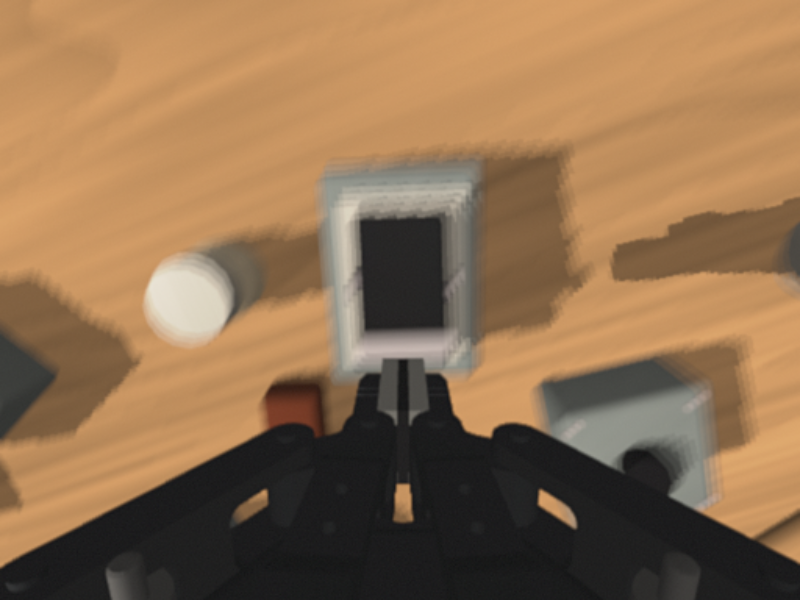

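The wrist view shows the shut fingertips at (403,370) and the rib centre at about (403,345), with the box square to the tool. I'll check the rib position from this picture.

Run:
```python
from h import *
c=dict(vfov=65.7796,cx=257.533,cy=191.691,xyz=[0.43908755,0.11184796,0.25267611],attitude=[163.806844,0,69.0934394])
print(px2w(c,403/1.5625,345/1.5625,.077), px2w(c,403/1.5625,372/1.5625,.1108))
print(bot.get_obs()['ee_pos'])
```

```text
[0.50479018 0.08701268 0.077     ] [0.50116877 0.08834924 0.1108    ]
[0.50699871 0.08132006 0.10882071]
```

Request:
{"fn": "play_rows", "kwargs": {"steps": [[[0.004, 0.004, 0.009, 0], [0, 0, 0.009, 0], [0, 0, 0.008, 0], [0, 0, 0, 0], [0, 0, 0, 0]]]}}

```text
time: 1.87
ee_pos: [0.5011, 0.0929, 0.0848]
tcp_rot: [-180.0, -0.1, 159.1]
wrist_force: [0.2, -0.9, -0.1]
opening: -0.0002
grasp_force: 0.0
```

Request:
{"fn": "play_rows", "kwargs": {"steps": [[[0, 0, 0.003, 0], [0, 0, 0.003, 0], [0, 0, 0.003, 0], [0, 0, 0.002, 0], [0, 0, 0, 0]]]}}

```text
time: 2.28
ee_pos: [0.5022, 0.0922, 0.0743]
tcp_rot: [180.0, 0.0, 159.0]
wrist_force: [0.7, -1.2, 1.2]
opening: 0.0003
grasp_force: 0.3
```

```bash
python3 w.py - '[.504,.0868,.066]'
```

```text
2.2833 [0.5022 0.0922 0.0743] [1.7998e+02 4.0000e-02 1.5899e+02] [ 0.7 -1.2  1.2] 0.00034760692816376495 to go [-0.0036 -0.0044  0.0083]
```

Request:
{"fn": "play_rows", "kwargs": {"steps": [[[0, 0, -0.006, 0], [-0.004, -0.0045, 0, 0], [0, 0, 0, 0], [0, 0, 0.003, 0], [0, 0, 0.003, 0]]]}}

```text
time: 2.7
ee_pos: [0.5041, 0.0863, 0.0741]
tcp_rot: [180.0, 0.0, 159.0]
wrist_force: [1.1, -1.3, 1.8]
opening: -0.0002
grasp_force: 1.8
```

Request:
{"fn": "play_rows", "kwargs": {"steps": [[[0, 0, 0.002, 0], [0, 0, 0.002, 0], [0, 0, 0.002, 0], [0, 0, 0, 0], [0, 0, 0, 0]]]}}

```text
time: 3.12
ee_pos: [0.5039, 0.0866, 0.0682]
tcp_rot: [180.0, -0.0, 159.0]
wrist_force: [1.6, -0.0, 1.7]
opening: -0.0001
grasp_force: 1.0
```

```bash
python3 w.py - '[.504,.0868,.066]'
```

```text
3.1167 [0.5039 0.0866 0.0682] [ 1.8000e+02 -2.0000e-02  1.5899e+02] [ 1.6 -0.   1.7] -6.701742411887665e-05 to go [-0.      0.0002  0.0022]
```

Request:
{"fn": "play_rows", "kwargs": {"steps": [[[0, 0, 0.0015, 0], [0, 0, 0.0015, 0], [0, 0, 0, 0], [0, 0, 0, 0], [0, 0, 0, 0]]]}}

```text
time: 3.53
ee_pos: [0.5043, 0.0866, 0.067]
tcp_rot: [179.9, 0.1, 159.0]
wrist_force: [-3.5, -1.1, 16.2]
opening: -0.0
grasp_force: 8.3
```

The tool reached the stop: 16 N at z = 0.067, the rib's on height. I'll lift off and look.

Request:
{"fn": "play_rows", "kwargs": {"steps": [[[0, 0, -0.01, 0], [0, 0, -0.02, 0], [0, 0, -0.02, 0], [0, 0, 0, 0], [0, 0, 0, 0]]]}}

```text
time: 3.95
ee_pos: [0.5043, 0.0867, 0.116]
tcp_rot: [180.0, 0.0, 159.0]
wrist_force: [-0.1, -0.2, -1.2]
opening: 0.0003
grasp_force: 0.0
```

```bash
python3 w.py w2.png '[.6256,-.1025,.06]'
```

```text
3.95 [0.5043 0.0867 0.116 ] [1.7996e+02 3.0000e-02 1.5899e+02] [-0.1 -0.2 -1.2] 0.0003395526168895523 to go [-0.1811 -0.1331  0.056 ]
{'vfov': 65.77959651794188, 'cx': 257.53274394604944, 'cy': 191.69087786758365, 'xyz': array([0.43834924, 0.11323028, 0.25783424]), 'attitude': array([ 1.63769973e+02, -3.81093940e-02,  6.91126422e+01])}
```

View pics/w2.png

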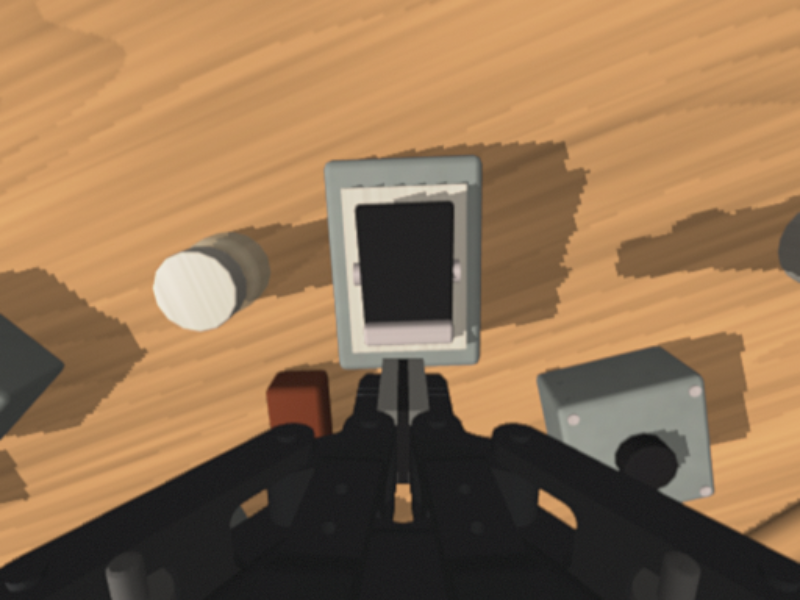

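The rocker has tipped: the rib now sits low at (408,332) and the smooth end is up. The box hasn't moved. Next is the key.

Request:
{"fn": "play_rows", "kwargs": {"steps": [[[-0.0226, -0.0166, 0, 0], [-0.0226, -0.0166, 0, 0], [-0.0226, -0.0166, 0, 0], [-0.0226, -0.0166, 0, 0], [-0.0226, -0.0166, 0, 0]]]}}

```text
time: 4.42
ee_pos: [0.5796, -0.0325, 0.1138]
tcp_rot: [-180.0, -0.1, 159.0]
wrist_force: [-0.5, 0.3, 0.4]
opening: 0.0002
grasp_force: 0.0
```

Request:
{"fn": "play_rows", "kwargs": {"steps": [[[-0.0226, -0.0166, 0, 0], [-0.0226, -0.0166, 0, 0], [-0.0226, -0.0166, 0, 0], [0, 0, 0.01, 0], [0, 0, 0, 0]]]}}

```text
time: 4.83
ee_pos: [0.6241, -0.1032, 0.1016]
tcp_rot: [-179.9, -0.3, 158.9]
wrist_force: [-0.5, 0.2, -1.3]
opening: 0.0
grasp_force: 0.0
```

Request:
{"fn": "play_rows", "kwargs": {"steps": [[[0, 0, 0, 0], [0, 0, 0.01, 0], [0, 0, 0.01, 0], [0, 0, 0, 0], [0, 0, 0, 0]]]}}

```text
time: 5.25
ee_pos: [0.6244, -0.1016, 0.0844]
tcp_rot: [-180.0, -0.1, 159.0]
wrist_force: [0.2, -0.1, -0.5]
opening: 0.0001
grasp_force: 0.0
```

```bash
python3 w.py w3.png '[.6256,-.1025,.06]'
```

```text
5.25 [ 0.6244 -0.1016  0.0844] [-1.7998e+02 -9.0000e-02  1.5903e+02] [ 0.2 -0.1 -0.5] 7.259434182209456e-05 to go [-0.0015 -0.0004  0.0244]
{'vfov': 65.77959651794188, 'cx': 257.53274394604944, 'cy': 191.69087786758365, 'xyz': array([ 0.55886449, -0.07509404,  0.22637929]), 'attitude': array([1.63893861e+02, 1.86779661e-02, 6.91495742e+01])}
```

View pics/w3.png

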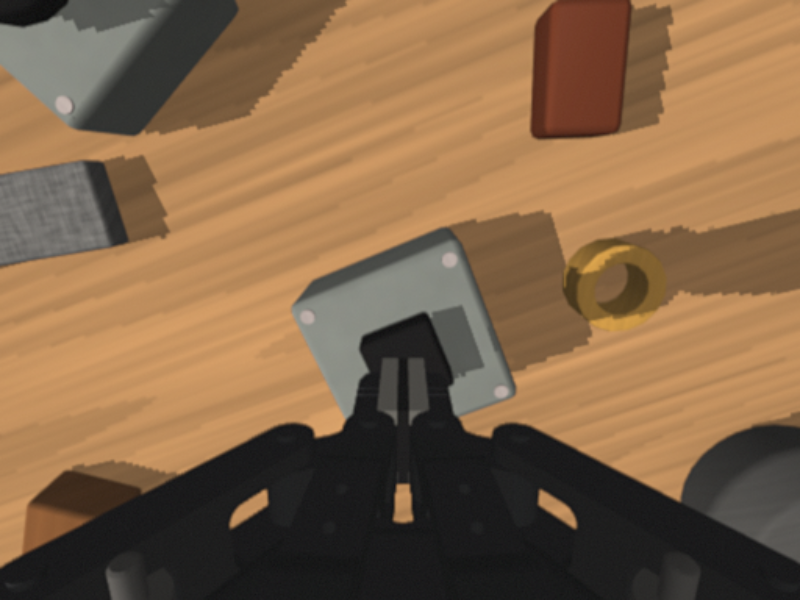

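The fingertips are centred over the key, at about (405,362). Pressing now; it should stop at z = 0.051.

Request:
{"fn": "play_rows", "kwargs": {"steps": [[[-0.001, 0, 0.01, 0], [0, 0, 0.01, 0], [0, 0, 0.005, 0], [0, 0, 0.003, 0], [0, 0, 0.002, 0]]]}}

```text
time: 5.72
ee_pos: [0.6258, -0.1026, 0.0547]
tcp_rot: [-180.0, -0.1, 159.0]
wrist_force: [-2.4, 0.9, 2.8]
opening: -0.0001
grasp_force: 1.4
```

Request:
{"fn": "play_rows", "kwargs": {"steps": [[[0, 0, 0.002, 0], [0, 0, 0.0015, 0], [0, 0, 0.001, 0], [0, 0, 0, 0], [0, 0, 0, 0]]]}}

```text
time: 6.13
ee_pos: [0.6262, -0.1027, 0.051]
tcp_rot: [180.0, 0.0, 159.0]
wrist_force: [-2.0, 0.4, 3.5]
opening: 0.0003
grasp_force: 1.6
```

Request:
{"fn": "play_rows", "kwargs": {"steps": [[[0, 0, 0.001, 0], [0, 0, 0.001, 0], [0, 0, 0.001, 0], [0, 0, 0, 0], [0, 0, 0, 0]]]}}

```text
time: 6.55
ee_pos: [0.6263, -0.1027, 0.0507]
tcp_rot: [180.0, 0.1, 159.0]
wrist_force: [-9.7, 1.9, 20.4]
opening: -0.0
grasp_force: 10.3
```

The key bottomed out with 20 N at z = 0.0507. I'll lift off and cross to the start button.

Request:
{"fn": "play_rows", "kwargs": {"steps": [[[0, 0, -0.01, 0], [0, 0, -0.03, 0], [0, 0, -0.035, 0], [0, 0, 0, 0], [0, 0, 0, 0]]]}}

```text
time: 6.97
ee_pos: [0.6276, -0.103, 0.1253]
tcp_rot: [180.0, 0.3, 159.0]
wrist_force: [0.2, 0.8, -0.7]
opening: 0.0001
grasp_force: 0.0
```

```bash
python3 w.py w4.png '[.617,.1732,.058]'
```

```text
6.9667 [ 0.6276 -0.103   0.1253] [179.95   0.27 158.98] [ 0.2  0.8 -0.7] 0.000102946906724332 to go [0.1093 0.254  0.067 ]
{'vfov': 65.77959651794188, 'cx': 257.53274394604944, 'cy': 191.69087786758365, 'xyz': array([ 0.56115663, -0.07623921,  0.26689316]), 'attitude': array([ 1.63537547e+02, -4.89263056e-02,  6.91003557e+01])}
```

View pics/w4.png

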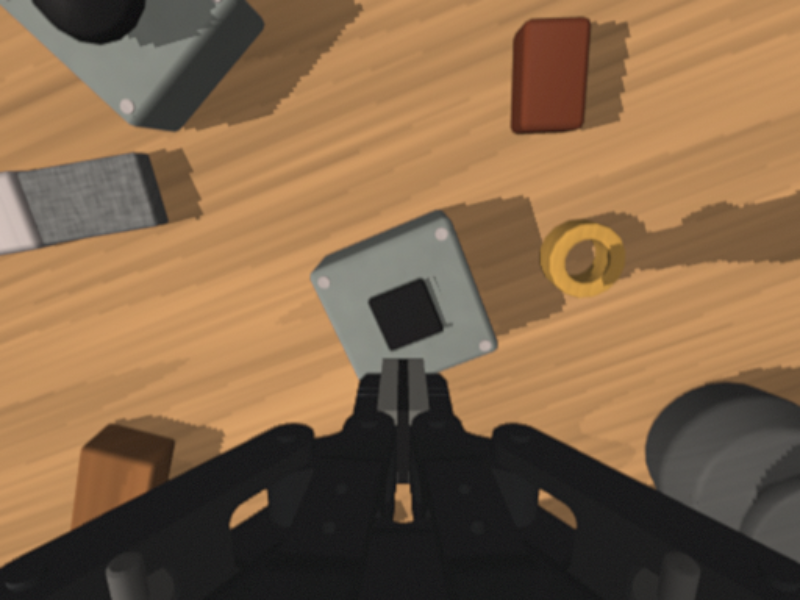

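Request:
{"fn": "play_rows", "kwargs": {"steps": [[[0.0135, 0.0318, 0, 0], [0.0135, 0.0318, 0, 0], [0.0135, 0.0318, 0, 0], [0.0135, 0.0318, 0, 0], [0.0135, 0.0318, 0, 0]]]}}

```text
time: 7.43
ee_pos: [0.6193, 0.0713, 0.121]
tcp_rot: [-179.9, -0.1, 159.0]
wrist_force: [1.8, -0.4, 0.2]
opening: -0.0002
grasp_force: 0.0
```

Request:
{"fn": "play_rows", "kwargs": {"steps": [[[0.0135, 0.0318, 0, 0], [0.0135, 0.0318, 0, 0], [0.0135, 0.0318, 0, 0], [0, 0, 0.01, 0], [0, 0, 0.01, 0]]]}}

```text
time: 7.85
ee_pos: [0.616, 0.1753, 0.101]
tcp_rot: [-180.0, -0.1, 159.2]
wrist_force: [0.2, 0.3, 0.5]
opening: -0.0003
grasp_force: 0.0
```

Request:
{"fn": "play_rows", "kwargs": {"steps": [[[0, 0, 0.01, 0], [0, 0, 0.01, 0], [0, 0, 0, 0], [0, 0, 0, 0], [0, 0, 0, 0]]]}}

```text
time: 8.27
ee_pos: [0.6168, 0.1727, 0.083]
tcp_rot: [180.0, 0.0, 158.9]
wrist_force: [-0.0, -0.5, -0.1]
opening: -0.0
grasp_force: 0.0
```

```bash
python3 w.py w5.png '[.617,.1732,.058]'
```

```text
8.2667 [0.6168 0.1727 0.083 ] [1.7999e+02 1.0000e-02 1.5891e+02] [-0.  -0.5 -0.1] -2.1569791094779297e-05 to go [-0.      0.0006  0.025 ]
{'vfov': 65.77959651794188, 'cx': 257.53274394604944, 'cy': 191.69087786758365, 'xyz': array([0.55099476, 0.19937384, 0.22492302]), 'attitude': array([ 1.63792253e+02, -4.64963266e-03,  6.90325122e+01])}
```

View pics/w5.png

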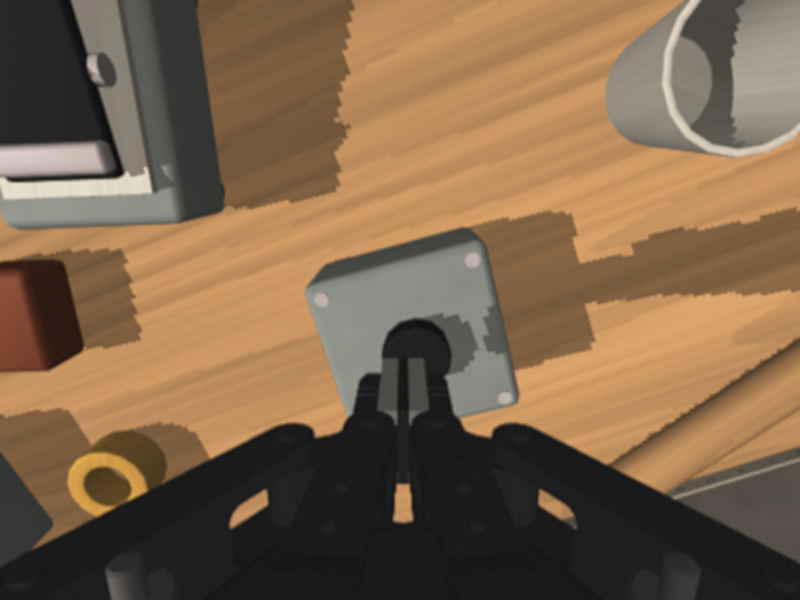

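The w4 picture shows the key sunk and staying in. In w5 the start button's centre is at (417,350), about 4–5 mm to the tool's +y of the fingertips at (403,360). I'll correct by 4 mm and press to about z = 0.050.

Request:
{"fn": "play_rows", "kwargs": {"steps": [[[0, 0.004, 0.009, 0], [0, 0, 0.009, 0], [0, 0, 0.005, 0], [0, 0, 0.003, 0], [0, 0, 0.003, 0]]]}}

```text
time: 8.73
ee_pos: [0.6176, 0.1773, 0.0533]
tcp_rot: [-180.0, -0.0, 159.0]
wrist_force: [-3.7, -0.6, 3.9]
opening: -0.0002
grasp_force: 1.9
```

Request:
{"fn": "play_rows", "kwargs": {"steps": [[[0, 0, 0.002, 0], [0, 0, 0.002, 0], [0, 0, 0.001, 0], [0, 0, 0, 0], [0, 0, 0, 0]]]}}

```text
time: 9.15
ee_pos: [0.6177, 0.1773, 0.051]
tcp_rot: [180.0, 0.0, 159.0]
wrist_force: [-8.6, -1.7, 15.4]
opening: 0.0
grasp_force: 7.7
```

The button bottomed at z = 0.051 with 15 N. I'll retreat clear and take a final look.

Request:
{"fn": "play_rows", "kwargs": {"steps": [[[0, 0, -0.01, 0], [0, 0, -0.02, 0], [0, 0, -0.03, 0], [0, 0, -0.03, 0], [0, 0, -0.03, 0]]]}}

```text
time: 9.57
ee_pos: [0.6178, 0.1772, 0.1702]
tcp_rot: [-180.0, 0.0, 159.0]
wrist_force: [0.3, 0.1, -0.7]
opening: 0.0002
grasp_force: 0.0
```

Request:
{"fn": "play_rows", "kwargs": {"steps": [[[0.03, 0, -0.01, 0], [0.03, 0, 0, 0], [0.03, 0, 0, 0], [0, 0, 0, 0], [0, 0, 0, 0]]]}}

```text
time: 9.98
ee_pos: [0.5333, 0.2101, 0.1796]
tcp_rot: [179.9, 0.1, 159.1]
wrist_force: [-0.5, 0.5, 0.5]
opening: 0.0001
grasp_force: 0.0
```

Run:
```python
from h import *
a=cv2.imread('pics/top1.png')[130:275,60:440]; b=bot.camera('top')['img'][130:275,60:440]
cv2.imwrite('pics/fin.png',cv2.resize(np.vstack([a,b]),None,fx=2,fy=2,interpolation=cv2.INTER_CUBIC))
print(bot.get_obs()['ee_pos'])
```

```text
[0.5340508  0.20978878 0.17934147]
```

View pics/fin.png

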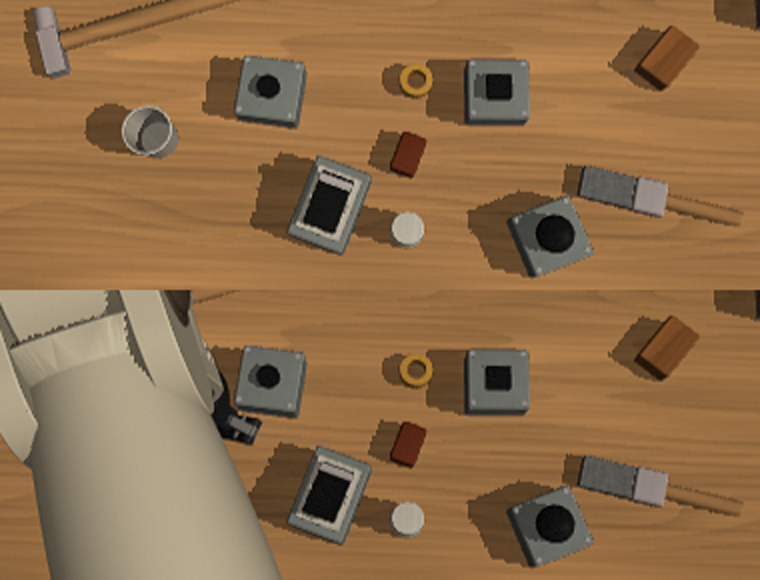

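The before and after views match: everything visible is in its place, the rocker is on at (325,495), the key is in at (498,377), and the start button is out at (268,377). The arm hides the cup and hammer, but it never went near them.

```bash
python3 -c "
from h import *
print(bot.job_done())"
```

```text
the job is handed in; nothing more can be done
None
```

I pressed the rocker on, then the mains key in, then the start button in and let it spring back, and handed the job in at about 10 s; the stop button was never pressed and the switch box and visible bystanders stayed put, but hand-in returned no verdict.

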